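Pry a split retaining ring out of a bearing housing

TASK

Free the bearing: hook the pick under the lugged end of the split retaining ring in the housing's bore and gently pry that end up until it snaps out of the groove and rests on the housing's top face by itself. Stand the pick back in its stand, then lift the ring out with the fingers and lay it flat in the steel tray. Keep the pick upright, do not press hard on the bearing, shove the seated ring or force it, and leave the things lying around alone.

Things in the scene. Friction and masses are not known exactly. Their poses are not given: they have to be found in the camera images.
- housing: round aluminium bearing housing, fixed to the table: foot flange 132 mm across and 12 mm thick with four bolt heads, body 108 mm across, flat top face 41 mm above the origin; vertical bore 80 mm across. Origin: centre of its underside, z up.
- bore_mouth (a point): centre of the bore, level with the housing's top face. Below the top edge the bore is undercut: a groove 90 mm across, from 10 to 7 mm below the top face, whose wall narrows in a cone to 80 mm at the top edge, so that a ring end sitting in it must be squeezed inward 4 mm to come out. Below the groove the bore is 80 mm across again.
- bearing_level (a point): point on the bore's axis 26.5 mm above the housing's underside, in the flat face of the bearing that fills the bore under the ring (4.5 mm below the ring's underside). The bearing rests on a wave spring: pressed, its face yields about 1 mm per 8 N, at most 4 mm. The point is fixed to the housing.
- ring: dark steel split retaining ring, oiled, 4 mm thick, 60 g, 88 mm across over its outer lobes, band 66 to 76 mm across. Origin: its centre, on the underside, z up; x points to its lugged end, the gap lies just on the -y side of that, the other end is plain. Seated, its underside is 31 mm above the housing's. Two lobes on its back half, at 125 degrees either side of x, are stiff.
- ring_end (a point): underside of the ring's lugged end, 32.5 mm from the ring's centre along its +x. The lug is a block 10 mm wide, 10 mm tall, from 26 to 38.5 mm from the centre, with a 4 mm thick lobe out to 44 mm. This end is springy; lifted 8 to 10 mm, taking 4 to 20 N, it snaps out and then rests on the housing's top face. The tilted ring then comes out if drawn toward this end and up.
- pick: 90 g, upright in its stand: black square handle 18 x 18 mm, 4 to 55 mm above the origin, on a 28 mm collar; 6 mm telescopic shaft, whose foot is 60 to 84 mm below the origin (differs from case to case, not measured; stiff, it stays as set); there a straight 3 mm thick polished hook along the pick's +x ends 19.5 mm from the shaft's axis. Origin: centre of the collar's underside, z up.
- stand: dark steel stand for the pick, fixed: 90 x 70 mm foot, 6 mm top plate whose upper side is 95 mm above the origin, with a closed slot 12 mm wide, along x from -10 to +30 mm. Origin: centre of the foot's underside. The pick's collar rests on the plate, shaft through the slot, hook along the stand's +x.
- stand_seat (a point): point on the stand's top plate where the pick's origin belongs, 95 mm above the foot; its x axis is the slot's direction
- tray: shallow square steel tray, 170 x 170 mm, walls 18 mm high and 3 mm thick, floor 3 mm thick, fixed. Origin: centre of its underside.
- tin_by: screw-lid tin, 67 mm across, 41 mm high; origin at the centre of its underside; a bystander
- magnet_1_by: round magnet, 32 mm across, 14 mm high; a bystander
- torch_by: black torch, 115 x 33 mm, lying; a bystander
- marker_0_by: felt marker, 130 x 14 mm, lying; a bystander

How it is judged:
By the outcome, as a careful person would: the job done as asked, in the order asked, and still so for the second after the job is handed in, with the robot touching nothing.
It also fails if it takes over 61 s, if anything falls off the work surface, if the arm or the gripper's body presses on something with over 40 N, if the wrist force passes 120 N, or if a joint passes its speed limit or range.

ROBOT

A 7-joint arm with a two-finger parallel gripper is mounted at the origin on a cart in front of the work surface, level with it; the furniture and walls round the work are solid. World frame = base frame: x ahead of the robot, y to its left, z up, the work surface at z = 0. Lengths are in mm, angles in rad, forces in N, time in s.
With the tool pointing down it reaches from about 400 to 875 mm from the base axis. Payload 4.4 kg.
Tool frame: the origin (TCP) lies midway between the tips of the shut fingers; the grasp point (between the pads) lies 19 mm behind it; z points along the fingers, y is the line along which they close (so a half turn about z gives the same grasp; the last joint's range is limited). The gripper opens to 85 mm and grips with 20 to 120 N. Pads are 22 mm wide; open, the fingers measure 114 mm over their backs; the gripper's body (76 mm by 85 mm) begins 54 mm behind the grasp point. The pads swing forward as they close: fully open they stand 13 mm farther back than shut.
Start: joints at [1.05, 0.628, 0.038, 1.517, -0.027, 0.996, -0.02], TCP at [285.562, -583.928, 231.313] pointing down, gripper open.
Joint ranges: [-3.06, 3.06], [-0.37, 2.12], [-1.25, 1.32], [0.18, 2.47], [-1.1, 4.24], [0.23, 1.98], [-2.94, 2.94]. Speed limits (rad/s): [2.57, 2.57, 3.14, 3.14, 3.14, 3.14, 3.14].

INTERFACE

Orientations are given as [roll, pitch, yaw] about the fixed x, y, z axes, in that order (R = Rz(yaw) Ry(pitch) Rx(roll)).
In Python, from cell import ctrl, get_image, get_calibration gives the robot as it stands.
- The arm moves only by the shell command python3 -m creep 'ROWS'. ROWS is JSON, a list of rows, each an object of numbers: "dx", "dy", "dz": the shift along the world's x, y, z normalised to -1 to 1, where 1 is 0.4 m; "rx", "ry", "rz": the turn, a rotation vector about the world's x, y, z normalised to -1 to 1, where 1 is 2 pi rad; "grip": the closure, from -1 (fully open) to 1 (shut). A call has exactly 5 rows; each row is the pose to reach, as a shift and turn from the pose commanded when the call began, turning the shorter way round; what a row does not reach only later rows make up. A row lasts 1/8 s, in which the tool goes at most 62.5 mm and 10.7 degrees, less where a joint would pass 70% of its speed; a pose out of reach is approached as far as the arm can. A call with a number of a shift or a turn outside -1 to 1 is refused whole. A call with a gripper value outside its range is refused whole. The fingers move at their own pace and stop on an object; the grip force is fixed at half the most. Time passes only in rows, so rows that repeat a pose let the fingers close, or fill a call up. It gives the time, the measured TCP pose, the force, the opening and the grip force at its end, in the units of the state.
- ctrl.read_state(): the state, without advancing time (a new reading comes with each control period).
- get_image(name): name is "side" or "top" or "wrist"; returns the picture (400x640x3 uint8, red, green, blue); there is no depth.
- get_calibration(name): a dict with "mtx" (3x3 intrinsics, pixels), "distortion" ([k1, k2, p1, p2, k3] as OpenCV has them; the pictures are not rectified), "world_from_camera" (4x4, takes a point from camera to world coordinates). Camera axes: x right, y down, z forward; pixel columns grow to the right and rows downward; lengths in mm; the calibration is good to about 2 mm. A picture is of the moment at which its call begins: read the wrist's pose just before it. get_calibration takes no time and is no camera call; for the wrist camera it gives the pose at the moment of the call.
- ctrl.finish_job(): hands the job in; it is judged then, once.
The state is a dict: "clock": time; "qpos": joint angles; "qd": joint speeds; "tau": joint torques, N m; "eef_pos": TCP position; "tool_rot": TCP orientation; "force": force on the tool from outside, world axes, zero at the start; "torque": the same for the moment, N m; "width": finger opening in mm; "gripper_force": force on a finger pad.
Only numpy, scipy, OpenCV 4.12 (cv2) and the standard library are available. Lean on these libraries where they do the work, as an engineer would, in place of code of your own. Each camera call takes 0.05 s, during which the arm holds its last target. There are 200 camera calls.

## Working session

There is one attempt and no reset: what is moved stays moved. The work goes in short steps, Python scripts to look and compute and a shell command to move; the robot and the scene stay as the last step left them, time stands still between calls to the robot, and variables do not carry over. Pictures are saved under pics/ and viewed, at most 10 in all, crops included, and the job is handed in when it is done.

```bash
mkdir -p pics; ls; python3 - <<'E'
from cell import ctrl,get_image,get_calibration
import cv2,numpy as np
for n in("top","side"):
    cv2.imwrite(f"pics/{n}0.png",get_image(n)[:,:,::-1]); c=get_calibration(n); print(n,np.round(c["mtx"],1).tolist(),c["distortion"],np.round(c["world_from_camera"],3).tolist())
print(ctrl.read_state())
E
```

```text
pics
top [[364.3, 0.0, 321.3], [0.0, 364.3, 199.6], [0.0, 0.0, 1.0]] [0.01754641 0.         0.         0.         0.        ] [[0.022, -0.997, 0.073, 485.248], [-1.0, -0.022, -0.004, -26.397], [0.006, -0.072, -0.997, 928.021], [0.0, 0.0, 0.0, 1.0]]
side [[375.0, 0.0, 319.6], [0.0, 375.0, 201.6], [0.0, 0.0, 1.0]] [-0.06612336  0.          0.          0.          0.        ] [[-0.854, -0.235, 0.465, 146.614], [-0.521, 0.35, -0.779, 620.643], [0.021, -0.907, -0.421, 460.491], [0.0, 0.0, 0.0, 1.0]]
{'clock': 0.1, 'qpos': array([ 1.05016156,  0.62922138,  0.03847438,  1.51826959, -0.02700356,
        0.99631984, -0.0199909 ]), 'qd': array([ 0.00020388, -0.00362741,  0.00036445, -0.00285387,  0.00012397,
       -0.00094516, -0.00136419]), 'tau': array([ 3.73228948e-03, -5.64526749e+01,  1.23078257e+00, -1.93971455e+01,
        1.13634719e-02,  5.45692761e-03,  6.10291337e-07]), 'eef_pos': array([ 285.31887416, -583.40351465,  230.50199566]), 'tool_rot': array([-3.13989351e+00,  3.00062997e-05,  4.54817956e-01]), 'force': array([-0.49074712, -0.62673522,  0.36510965]), 'torque': array([ 0.02054087,  0.05760175, -0.03485631]), 'gripper_force': 0.0, 'width': 85.4114093540593}
```

View pics/top0.png

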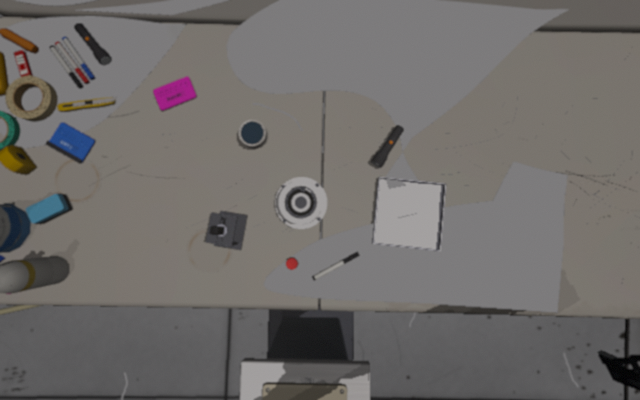

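View pics/side0.png

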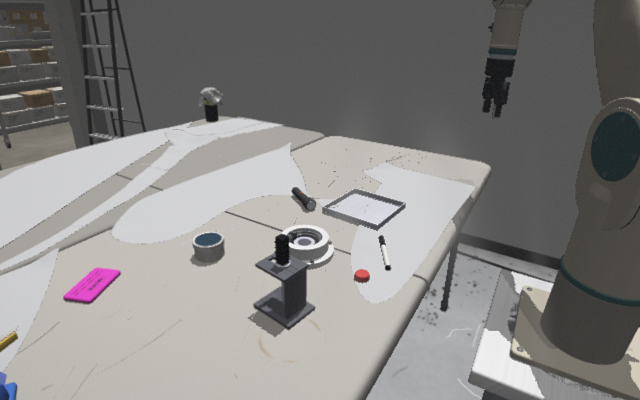

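The top view shows the housing at about (301,202), the stand at (226,230) with the pick handle near (218,230), and the tray at (408,214). It also shows the magnet at (292,264), marker at (335,266), torch at (387,147) and tin at (252,134). The side view confirms the pick is upright in its stand. I'll turn these into rough positions next.

```bash
cat >h.py <<'E'
from cell import ctrl,get_image,get_calibration
import cv2,numpy as np
from scipy.spatial.transform import Rotation as R
def ray(c,px):
    p=cv2.undistortPoints(np.array(px,float).reshape(-1,1,2),c["mtx"],np.array(c["distortion"])).reshape(-1,2)
    T=np.array(c["world_from_camera"]); return T[:3,3],np.c_[p,np.ones(len(p))]@T[:3,:3].T
def plane(c,px,z):
    o,d=ray(c,px); return o+d*((z-o[2])/d[:,2])[:,None]
def proj(c,P):
    T=np.linalg.inv(np.array(c["world_from_camera"])); rv=cv2.Rodrigues(T[:3,:3])[0]
    return cv2.projectPoints(np.array(P,float).reshape(-1,1,3),rv,T[:3,3],c["mtx"],np.array(c["distortion"]))[0].reshape(-1,2)
def st():
    s=ctrl.read_state(); print(round(s["clock"],2),np.round(s["eef_pos"],1),np.round(s["tool_rot"],3),"F",np.round(s["force"],1),"w",round(s["width"],1),round(s["gripper_force"],1)); return s
E
python3 - <<'E'
from h import *
c=get_calibration("top")
for n,p,z in [("housing",(301,202),41),("pick",(216,230),150),("stand",(226,230),95),("tray",(408,214),18),("magnet",(292,264),14),("marker",(335,266),7),("torch",(387,147),20),("tin",(252,134),41)]: print(n,plane(c,[p],z)[0].round())
w=get_calibration("wrist");s=st()
T=np.eye(4);T[:3,:3]=R.from_euler("xyz",s["tool_rot"]).as_matrix();T[:3,3]=s["eef_pos"]
print((np.linalg.inv(T)@np.array(w["world_from_camera"])).round(3).tolist(),np.round(w["mtx"],1).tolist(),w["distortion"])
E
```

```text
housing [543.  19.  41.]
pick [472. 192. 150.]
stand [472. 185.  95.]
tray [ 520. -248.   18.]
magnet [390.  39.  14.]
marker [387. -68.   7.]
torch [ 688. -193.   20.]
tin [708. 144.  41.]
0.1 [ 285.3 -583.4  230.5] [-3.14   0.     0.455] F [-0.5 -0.6  0.4] w 85.4 0.0
[[-0.001, -0.959, -0.282, 72.108], [1.0, -0.0, -0.001, 0.257], [0.001, -0.282, 0.959, -142.702], [0.0, 0.0, 0.0, 1.0]] [[282.9, 0.0, 319.7], [0.0, 282.9, 201.2], [0.0, 0.0, 1.0]] [0.00863641 0.         0.         0.         0.        ]
```

```bash
python3 -m creep '[{"dx":0.34,"dy":0.75,"rz":-0.0724,"grip":-1},{"dx":0.34,"dy":0.75,"rz":-0.0724,"grip":-1},{"dx":0.34,"dy":0.75,"rz":-0.0724,"grip":-1},{"dx":0.34,"dy":0.75,"rz":-0.0724,"grip":-1},{"dx":0.34,"dy":0.75,"rz":-0.0724,"grip":-1}]'
python3 -m creep '[{"dx":0.36,"dy":0.73,"dz":-0.05,"grip":-1},{"dx":0.36,"dy":0.73,"dz":-0.05,"grip":-1},{"dx":0.36,"dy":0.73,"dz":-0.05,"grip":-1},{"dx":0.36,"dy":0.73,"dz":-0.05,"grip":-1},{"dx":0.36,"dy":0.73,"dz":-0.05,"grip":-1}]'
python3 -c "
from h import *
st()"
```

```text
0.1 [ 285.3 -583.4  230.5] [-3.14   0.     0.455] F [-0.5 -0.6  0.4] w 85.4 0.0$[0]: bad value
$[0]: bad value
```

```bash
python3 -m creep '[{"dx":0.34,"dy":0.75,"dz":0,"rx":0,"ry":0,"rz":-0.0724,"grip":-1},{"dx":0.34,"dy":0.75,"dz":0,"rx":0,"ry":0,"rz":-0.0724,"grip":-1},{"dx":0.34,"dy":0.75,"dz":0,"rx":0,"ry":0,"rz":-0.0724,"grip":-1},{"dx":0.34,"dy":0.75,"dz":0,"rx":0,"ry":0,"rz":-0.0724,"grip":-1},{"dx":0.34,"dy":0.75,"dz":0,"rx":0,"ry":0,"rz":-0.0724,"grip":-1}]'
python3 -c "
from h import *
st()"
```

```text
clock: 0.72
eef_pos: [415.2, -297.2, 231.1]
tool_rot: [-3.141, 0.0, -0.0]
force: [0.7, 0.2, -1.6]
width: 85.6
gripper_force: 0.0
0.72 [ 415.2 -297.2  231.1] [-3.141  0.    -0.   ] F [ 0.7  0.2 -1.6] w 85.6 0.0
```

```bash
python3 -m creep '[{"dx":0.37,"dy":0.78,"dz":-0.08,"rx":0,"ry":0,"rz":0,"grip":-1},{"dx":0.37,"dy":0.78,"dz":-0.08,"rx":0,"ry":0,"rz":0,"grip":-1},{"dx":0.37,"dy":0.78,"dz":-0.08,"rx":0,"ry":0,"rz":0,"grip":-1},{"dx":0.37,"dy":0.78,"dz":-0.08,"rx":0,"ry":0,"rz":0,"grip":-1},{"dx":0.37,"dy":0.78,"dz":-0.08,"rx":0,"ry":0,"rz":0,"grip":-1}]'
python3 -m creep '[{"dx":0.03,"dy":0.08,"dz":0,"rx":0,"ry":0,"rz":0,"grip":-1},{"dx":0.03,"dy":0.08,"dz":0,"rx":0,"ry":0,"rz":0,"grip":-1},{"dx":0.03,"dy":0.08,"dz":0,"rx":0,"ry":0,"rz":0,"grip":-1},{"dx":0.03,"dy":0.08,"dz":0,"rx":0,"ry":0,"rz":0,"grip":-1},{"dx":0.03,"dy":0.08,"dz":0,"rx":0,"ry":0,"rz":0,"grip":-1}]'
python3 -c "
from h import *
st(); c=get_calibration('wrist'); im=get_image('wrist'); import pickle; pickle.dump((c,im),open('w1.pkl','wb')); cv2.imwrite('pics/w1.png',im[:,:,::-1])"
```

```text
clock: 1.35
eef_pos: [548.4, -16.3, 202.1]
tool_rot: [3.141, 0.0, -0.0]
force: [-0.3, -0.6, 0.2]
width: 85.2
gripper_force: 0.0
clock: 1.98
eef_pos: [559.7, 12.5, 202.6]
tool_rot: [3.141, 0.0, -0.002]
force: [-0.3, -0.4, -0.6]
width: 85.7
gripper_force: 0.0
1.98 [559.7  12.5 202.6] [ 3.141e+00  0.000e+00 -2.000e-03] F [-0.3 -0.4 -0.6] w 85.7 0.0
```

View pics/w1.png

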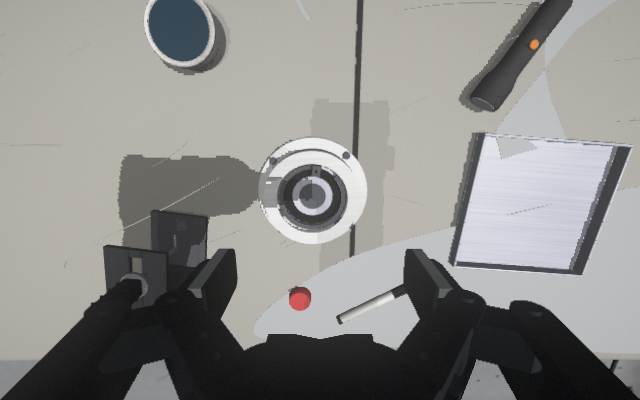

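```bash
python3 -c "
import pickle,cv2,numpy as np
c,im=pickle.load(open('w1.pkl','rb')); im=im[:,:,::-1]
a=cv2.resize(im[145:235,265:365],None,fx=4.8,fy=4.8,interpolation=3); b=cv2.resize(im[200:320,90:215],None,fx=2.5,fy=2.5,interpolation=3)
o=np.zeros((600,800,3),np.uint8); o[:432,:480]=np.clip(a*1.6,0,255); o[:300,485:797]=np.clip(b[:, :312]*2.0,0,255); cv2.imwrite('pics/w1z.png',o)"
```

```text
(no output)
```

View pics/w1z.png

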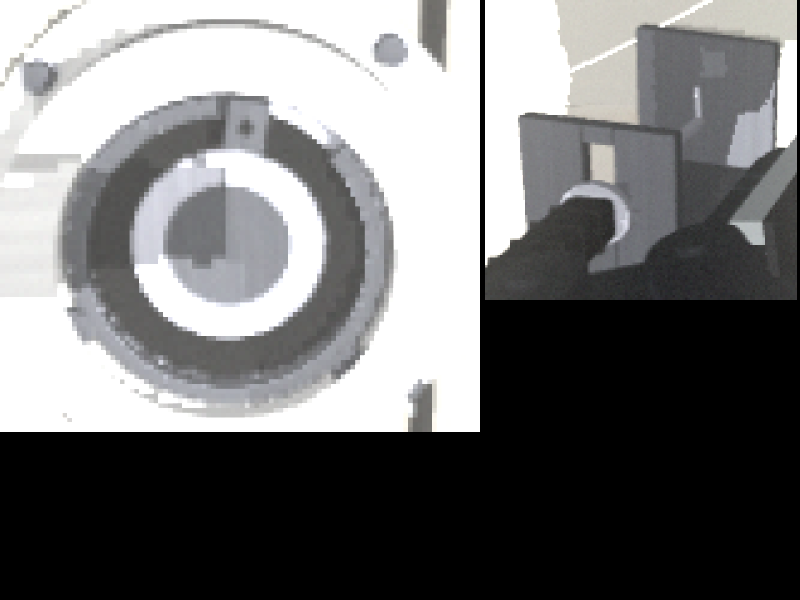

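The zoom shows the lug at crop (245,125), which is px (316,171). The bore edge is centred near px (312.9,198), and the ring's gap is to the right of the lug. The pick sits in the slot, which points up the image (about world +x), with plate back corners at crop (520,113) and (680,133).

```bash
python3 -c "
from h import *
import pickle
c,im=pickle.load(open('w1.pkl','rb'))
A=lambda x,y:(265+x/4.8-.4,145+y/4.8-.4); B=lambda x,y:(90+(x-485)/2.5-.3,200+y/2.5-.3)
b=plane(c,[A(*p) for p in [(65,250),(395,250),(225,93),(228,415)]],41); print('bore edge',b.round(1).tolist(),'c',(b[:2].mean(0)[1]).round(1),(b[2:].mean(0)[0]).round(1))
l=plane(c,[A(*p) for p in [(222,97),(270,97),(267,155),(222,155),(245,127)]],41); print('lug',l.round(1).tolist())
bb=plane(c,[A(*p) for p in [(133,250),(326,250),(228,152),(228,340),(165,243),(292,243)]],26.5); print('bearing ring',bb.round(1).tolist())
s=plane(c,[B(*p) for p in [(520,113),(680,133),(586,140),(613,143),(613,188)]],95); print('stand',s.round(1).tolist())
d=s[1]-s[0];print(np.degrees(np.arctan2(d[1],d[0]))+90,np.linalg.norm(d))
t=plane(c,[(484,133),(632,146),(582,275),(456,264)],18);print('tray',t.round(1).tolist(),t.mean(0))
"
```

```text
bore edge [[547.8, 59.0, 41.0], [547.6, -17.8, 41.0], [584.3, 21.4, 41.0], [506.4, 21.5, 41.0]] c 20.6 545.4
lug [[583.4, 22.1, 41.0], [583.4, 11.3, 41.0], [570.1, 12.0, 41.0], [570.1, 22.2, 41.0], [576.6, 16.9, 41.0]]
bearing ring [[543.7, 44.6, 26.5], [543.6, -2.4, 26.5], [567.9, 21.2, 26.5], [520.5, 21.7, 26.5], [545.5, 36.8, 26.5], [545.4, 5.9, 26.5]]
stand [[515.1, 220.3, 95.0], [506.3, 160.4, 95.0], [503.5, 197.3, 95.0], [502.2, 187.1, 95.0], [482.4, 190.6, 95.0]]
-8.33683473129497 60.46617676281314
tray [[614.9, -172.0, 18.0], [599.6, -340.2, 18.0], [435.1, -326.8, 18.0], [450.9, -162.5, 18.0]] [ 525.13989383 -250.39935197   18.        ]
```

```bash
python3 -m creep '[{"dx":-0.36,"dy":0.475,"dz":0.02,"rx":0,"ry":0,"rz":-0.022,"grip":-1},{"dx":-0.36,"dy":0.475,"dz":0.02,"rx":0,"ry":0,"rz":-0.022,"grip":-1},{"dx":-0.36,"dy":0.475,"dz":0.02,"rx":0,"ry":0,"rz":-0.022,"grip":-1},{"dx":-0.36,"dy":0.475,"dz":0.02,"rx":0,"ry":0,"rz":-0.022,"grip":-1},{"dx":-0.36,"dy":0.475,"dz":0.02,"rx":0,"ry":0,"rz":-0.022,"grip":-1}]'
python3 -c "
from h import *
st(); c=get_calibration('wrist'); im=get_image('wrist'); import pickle; pickle.dump((c,im),open('w2.pkl','wb'))
u,v=proj(c,[[472,194,100]])[0].round().astype(int); print(u,v); u0,v0=max(0,u-110),max(0,v-90); print(u0,v0)
cv2.imwrite('pics/w2.png',np.clip(cv2.resize(im[v0:v0+160,u0:u0+220,::-1],None,fx=3.5,fy=3.5,interpolation=3)*1.8,0,255))"
```

```text
clock: 2.65
eef_pos: [413.4, 207.3, 210.7]
tool_rot: [-3.14, 0.001, -0.131]
force: [0.0, -0.6, -0.5]
width: 85.1
gripper_force: 0.0
2.65 [413.4 207.3 210.7] [-3.14e+00  1.00e-03 -1.31e-01] F [ 0.  -0.6 -0.5] w 85.1 0.0
326 132
216 42[ WARN:0@2.205] global loadsave.cpp:1063 imwrite_ Unsupported depth image for selected encoder is fallbacked to CV_8U.
```

View pics/w2.png

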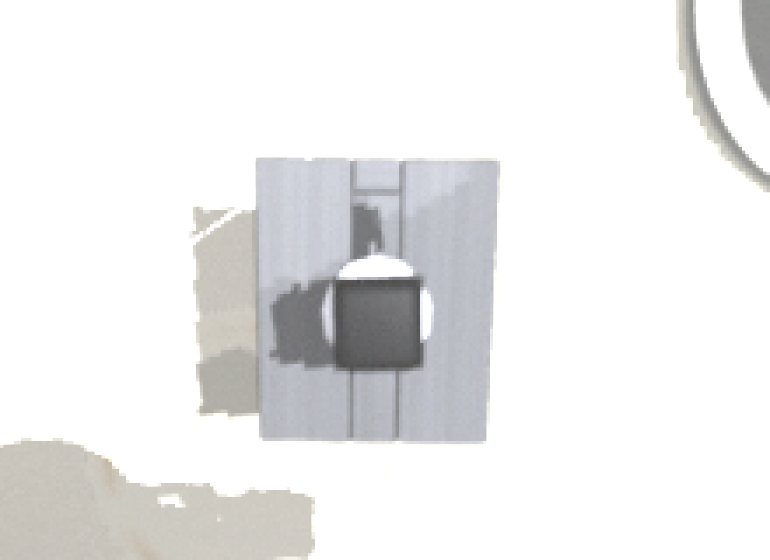

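The close view shows the handle top centred at crop (378,323) and the slot end at crop (352–402,189). The stand is nearly square with the tool.

```bash
python3 -c "
from h import *
import pickle
c,im=pickle.load(open('w2.pkl','rb'))
A=lambda p:(216+p[0]/3.5-.4,42+p[1]/3.5-.4)
h=plane(c,[A(p) for p in [(335,280),(420,278),(422,367),(338,370),(378,323)]],150);print('handle',h.round(1).tolist(),h[:4].mean(0))
co=plane(c,[A(p) for p in [(323,315),(433,315),(378,254)]],97);print('collar',co.round(1).tolist())
s=plane(c,[A(p) for p in [(352,189),(402,189),(350,437),(398,437),(257,158),(499,160),(486,441),(260,440)]],95);print('slot',s.round(1).tolist())
for a,b in [(2,0),(3,1),(7,4),(6,5)]:
  d=s[b]-s[a];print(np.degrees(np.arctan2(d[1],d[0])))
d=s[4]-s[5];print(np.degrees(np.arctan2(d[1],d[0]))-90)
"
```

```text
handle [[483.2, 204.2, 150.0], [481.4, 187.5, 150.0], [464.1, 189.1, 150.0], [465.8, 206.0, 150.0], [473.9, 196.8, 150.0]] [473.61387016 196.70875964 150.        ]
collar [[474.7, 210.1, 97.0], [471.1, 182.6, 97.0], [487.4, 194.5, 97.0]]
slot [[503.3, 198.8, 95.0], [501.7, 186.7, 95.0], [442.9, 207.6, 95.0], [441.3, 195.1, 95.0], [513.3, 220.7, 95.0], [505.2, 162.6, 95.0], [437.2, 172.3, 95.0], [445.2, 231.1, 95.0]]
-8.219713668369817
-7.879950268525149
-8.654650777553297
-8.126502390983818
-7.977699863153802
```

```bash
python3 -m creep '[{"dx":0.15,"dy":-0.0263,"dz":-0.05,"rx":0,"ry":0,"rz":0,"grip":-1},{"dx":0.15,"dy":-0.0263,"dz":-0.05,"rx":0,"ry":0,"rz":0,"grip":-1},{"dx":0.15,"dy":-0.0263,"dz":-0.05,"rx":0,"ry":0,"rz":0,"grip":-1},{"dx":0.15,"dy":-0.0263,"dz":-0.05,"rx":0,"ry":0,"rz":0,"grip":-1},{"dx":0.15,"dy":-0.0263,"dz":-0.05,"rx":0,"ry":0,"rz":0,"grip":-1}]'
```

```text
clock: 3.32
eef_pos: [475.5, 193.4, 190.9]
tool_rot: [-3.141, -0.0, -0.138]
force: [-0.4, 0.2, 0.4]
width: 85.3
gripper_force: 0.0
```

```bash
python3 -m creep '[{"dx":-0.006,"dy":0.0085,"dz":-0.06,"rx":0,"ry":0,"rz":0,"grip":-1},{"dx":-0.006,"dy":0.0085,"dz":-0.14,"rx":0,"ry":0,"rz":0,"grip":-1},{"dx":-0.006,"dy":0.0085,"dz":-0.212,"rx":0,"ry":0,"rz":0,"grip":-1},{"dx":-0.006,"dy":0.0085,"dz":-0.212,"rx":0,"ry":0,"rz":0,"grip":-1},{"dx":-0.006,"dy":0.0085,"dz":-0.212,"rx":0,"ry":0,"rz":0,"grip":-1}]'
python3 -c "
from h import *
st();st()"
```

```text
clock: 3.95
eef_pos: [474.0, 197.0, 106.7]
tool_rot: [-3.141, -0.001, -0.138]
force: [1.0, -1.2, -1.3]
width: 85.4
gripper_force: 0.0
3.95 [474.  197.  106.7] [-3.141e+00 -1.000e-03 -1.380e-01] F [ 1.  -1.2 -1.3] w 85.4 0.0
3.95 [474.  197.  106.7] [-3.141e+00 -1.000e-03 -1.380e-01] F [ 1.  -1.2 -1.3] w 85.4 0.0
```

Close the gripper (first call), then check, before lifting.

```bash
python3 -m creep '[{"dx":0,"dy":0,"dz":0,"rx":0,"ry":0,"rz":0,"grip":1},{"dx":0,"dy":0,"dz":0,"rx":0,"ry":0,"rz":0,"grip":1},{"dx":0,"dy":0,"dz":0,"rx":0,"ry":0,"rz":0,"grip":1},{"dx":0,"dy":0,"dz":0,"rx":0,"ry":0,"rz":0,"grip":1},{"dx":0,"dy":0,"dz":0,"rx":0,"ry":0,"rz":0,"grip":1}]'; python3 -m creep '[{"dx":0,"dy":0,"dz":0,"rx":0,"ry":0,"rz":0,"grip":1},{"dx":0,"dy":0,"dz":0,"rx":0,"ry":0,"rz":0,"grip":1},{"dx":0,"dy":0,"dz":0,"rx":0,"ry":0,"rz":0,"grip":1},{"dx":0,"dy":0,"dz":0.005,"rx":0,"ry":0,"rz":0,"grip":1},{"dx":0,"dy":0,"dz":0.005,"rx":0,"ry":0,"rz":0,"grip":1}]'
```

```text
clock: 4.58
eef_pos: [473.7, 196.8, 106.0]
tool_rot: [-3.141, -0.0, -0.138]
force: [-1.2, 0.3, 5.1]
width: 17.4
gripper_force: 58.4
clock: 5.2
eef_pos: [473.4, 196.6, 107.5]
tool_rot: [3.141, 0.0, -0.138]
force: [0.4, 0.6, -1.3]
width: 17.3
gripper_force: 58.4
```

```bash
python3 -m creep '[{"dx":0,"dy":0,"dz":0.06,"rx":0,"ry":0,"rz":0,"grip":1},{"dx":0,"dy":0,"dz":0.12,"rx":0,"ry":0,"rz":0,"grip":1},{"dx":0,"dy":0,"dz":0.18,"rx":0,"ry":0,"rz":0,"grip":1},{"dx":0,"dy":0,"dz":0.25,"rx":0,"ry":0,"rz":0,"grip":1},{"dx":0,"dy":0,"dz":0.25,"rx":0,"ry":0,"rz":0,"grip":1}]'
python3 -c "
from h import *
s=st(); c=get_calibration('side'); im=get_image('side'); import pickle; pickle.dump((c,im),open('s2.pkl','wb'))
e=s['eef_pos']; o=e-[0,0,11]; P=[o]+[o-[0,0,k] for k in (60,84)]; print(proj(c,P).round(1).tolist())
u,v=proj(c,[o-[0,0,50]])[0].round().astype(int); u0,v0=u-50,v-50; print(u0,v0)
cv2.imwrite('pics/s2.png',np.clip(cv2.resize(im[v0:v0+100,u0:u0+100,::-1],None,fx=6,fy=6,interpolation=3)*1.5,0,255).astype(np.uint8))"
```

```text
clock: 5.82
eef_pos: [474.7, 197.2, 209.2]
tool_rot: [-3.139, -0.003, -0.138]
force: [-0.1, -0.2, -1.0]
width: 17.3
gripper_force: 58.5
5.83 [474.7 197.2 209.2] [-3.139e+00 -3.000e-03 -1.380e-01] F [-0.1 -0.2 -1. ] w 17.3 58.5
[[278.5, 209.5], [279.5, 242.1], [279.9, 254.4]]
229 187
```

View pics/s2.png

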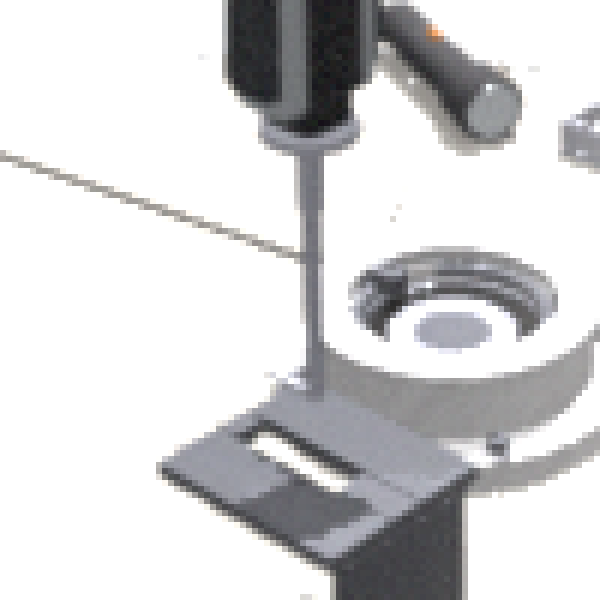

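The side view shows the hook clear of the stand's plate, with the shaft foot at crop (315,400). That puts the foot about 81 mm below the pick's origin. Next I move over the bore.

```bash
python3 -m creep '[{"dx":0.178,"dy":-0.4407,"dz":0,"rx":0,"ry":0,"rz":0,"grip":1},{"dx":0.178,"dy":-0.4407,"dz":0,"rx":0,"ry":0,"rz":0,"grip":1},{"dx":0.178,"dy":-0.4407,"dz":-0.05,"rx":0,"ry":0,"rz":0,"grip":1},{"dx":0.178,"dy":-0.4407,"dz":-0.11,"rx":0,"ry":0,"rz":0,"grip":1},{"dx":0.178,"dy":-0.4407,"dz":-0.11,"rx":0,"ry":0,"rz":0,"grip":1}]'
python3 -m creep '[{"dx":0,"dy":0,"dz":0,"rx":0,"ry":0,"rz":0,"grip":1},{"dx":0,"dy":0,"dz":0,"rx":0,"ry":0,"rz":0,"grip":1},{"dx":0,"dy":0,"dz":0,"rx":0,"ry":0,"rz":0,"grip":1},{"dx":0,"dy":0,"dz":0,"rx":0,"ry":0,"rz":0,"grip":1},{"dx":0,"dy":0,"dz":0,"rx":0,"ry":0,"rz":0,"grip":1}]'
```

```text
clock: 6.5
eef_pos: [542.3, 19.4, 160.8]
tool_rot: [3.14, 0.007, -0.14]
force: [-0.6, 0.1, -0.4]
width: 17.1
gripper_force: 58.8
clock: 7.12
eef_pos: [544.8, 20.6, 163.9]
tool_rot: [-3.142, -0.0, -0.138]
force: [-1.1, -0.2, -1.0]
width: 17.2
gripper_force: 58.8
```

```bash
python3 -m creep '[{"dx":0.003,"dy":0.0008,"dz":-0.04,"rx":0,"ry":0,"rz":0,"grip":1},{"dx":0.003,"dy":0.0008,"dz":-0.07,"rx":0,"ry":0,"rz":0,"grip":1},{"dx":0.003,"dy":0.0008,"dz":-0.09,"rx":0,"ry":0,"rz":0,"grip":1},{"dx":0.003,"dy":0.0008,"dz":-0.1,"rx":0,"ry":0,"rz":0,"grip":1},{"dx":0.003,"dy":0.0008,"dz":-0.1,"rx":0,"ry":0,"rz":0,"grip":1}]'
python3 -c "
from h import *
st(); c=get_calibration('side'); im=get_image('side'); u,v=proj(c,[[545,21,50]])[0].round().astype(int); u0,v0=u-50,v-50; print(u0,v0)
cv2.imwrite('pics/s3.png',np.clip(cv2.resize(im[v0:v0+100,u0:u0+100,::-1],None,fx=6,fy=6,interpolation=3)*1.5,0,255).astype(np.uint8))"
```

```text
clock: 7.75
eef_pos: [545.8, 20.7, 123.3]
tool_rot: [3.141, 0.001, -0.138]
force: [-0.2, 0.1, -1.2]
width: 17.1
gripper_force: 58.8
7.75 [545.8  20.7 123.3] [ 3.141e+00  1.000e-03 -1.380e-01] F [-0.2  0.1 -1.2] w 17.1 58.8
253 183
```

View pics/s3.png

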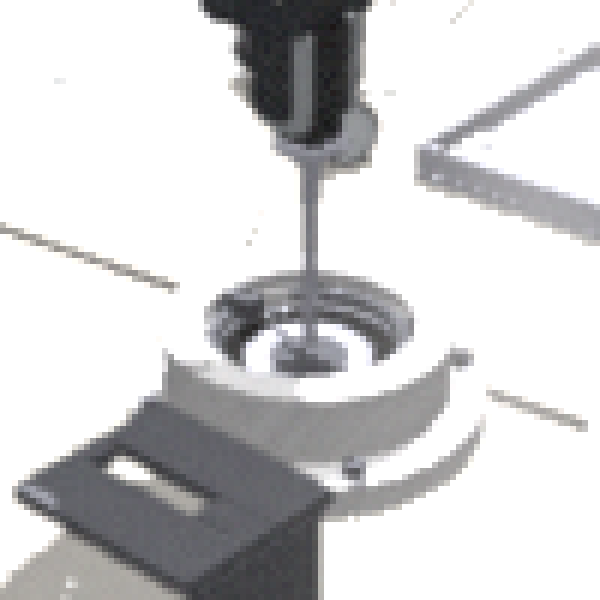

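The side view shows the shaft centred in the bore, foot at crop (310,340), with the hook pointing at the lug at (245,310). I'll probe down slowly for the bearing face.

```bash
python3 -m creep '[{"dx":0,"dy":0,"dz":-0.002,"rx":0,"ry":0,"rz":0,"grip":1},{"dx":0,"dy":0,"dz":-0.0045,"rx":0,"ry":0,"rz":0,"grip":1},{"dx":0,"dy":0,"dz":-0.0045,"rx":0,"ry":0,"rz":0,"grip":1},{"dx":0,"dy":0,"dz":-0.0045,"rx":0,"ry":0,"rz":0,"grip":1},{"dx":0,"dy":0,"dz":-0.0045,"rx":0,"ry":0,"rz":0,"grip":1}]'
```

```text
clock: 8.43
eef_pos: [546.0, 20.8, 121.9]
tool_rot: [3.142, -0.0, -0.138]
force: [-0.5, 0.1, -1.0]
width: 17.4
gripper_force: 58.8
```

```bash
python3 -m creep '[{"dx":0,"dy":0,"dz":-0.001,"rx":0,"ry":0,"rz":0,"grip":1},{"dx":0,"dy":0,"dz":-0.002,"rx":0,"ry":0,"rz":0,"grip":1},{"dx":0,"dy":0,"dz":-0.002,"rx":0,"ry":0,"rz":0,"grip":1},{"dx":0,"dy":0,"dz":-0.002,"rx":0,"ry":0,"rz":0,"grip":1},{"dx":0,"dy":0,"dz":-0.002,"rx":0,"ry":0,"rz":0,"grip":1}]'
```

```text
clock: 9.05
eef_pos: [546.0, 20.7, 121.1]
tool_rot: [3.142, -0.0, -0.138]
force: [0.4, -1.0, -0.5]
width: 17.2
gripper_force: 58.8
```

```bash
python3 -m creep '[{"dx":0,"dy":0,"dz":-0.001,"rx":0,"ry":0,"rz":0,"grip":1},{"dx":0,"dy":0,"dz":-0.002,"rx":0,"ry":0,"rz":0,"grip":1},{"dx":0,"dy":0,"dz":-0.002,"rx":0,"ry":0,"rz":0,"grip":1},{"dx":0,"dy":0,"dz":-0.002,"rx":0,"ry":0,"rz":0,"grip":1},{"dx":0,"dy":0,"dz":-0.002,"rx":0,"ry":0,"rz":0,"grip":1}]'
```

```text
clock: 9.68
eef_pos: [545.9, 20.8, 120.3]
tool_rot: [-3.142, -0.0, -0.138]
force: [0.4, 0.7, -1.5]
width: 17.1
gripper_force: 58.8
```

```bash
python3 -m creep '[{"dx":0,"dy":0,"dz":-0.001,"rx":0,"ry":0,"rz":0,"grip":1},{"dx":0,"dy":0,"dz":-0.002,"rx":0,"ry":0,"rz":0,"grip":1},{"dx":0,"dy":0,"dz":-0.002,"rx":0,"ry":0,"rz":0,"grip":1},{"dx":0,"dy":0,"dz":-0.002,"rx":0,"ry":0,"rz":0,"grip":1},{"dx":0,"dy":0,"dz":-0.002,"rx":0,"ry":0,"rz":0,"grip":1}]'
```

```text
clock: 10.3
eef_pos: [546.0, 20.7, 119.5]
tool_rot: [-3.142, -0.0, -0.138]
force: [-0.2, -0.7, 0.5]
width: 17.1
gripper_force: 58.8
```

```bash
python3 -m creep '[{"dx":0,"dy":0,"dz":-0.001,"rx":0,"ry":0,"rz":0,"grip":1},{"dx":0,"dy":0,"dz":-0.002,"rx":0,"ry":0,"rz":0,"grip":1},{"dx":0,"dy":0,"dz":-0.002,"rx":0,"ry":0,"rz":0,"grip":1},{"dx":0,"dy":0,"dz":-0.002,"rx":0,"ry":0,"rz":0,"grip":1},{"dx":0,"dy":0,"dz":-0.002,"rx":0,"ry":0,"rz":0,"grip":1}]'
```

```text
clock: 10.92
eef_pos: [546.1, 20.7, 118.8]
tool_rot: [-3.142, -0.0, -0.138]
force: [-0.8, 0.0, 4.7]
width: 17.4
gripper_force: 59.2
```

Contact: about 5.5 N at TCP z 118.8, so first touch was near 119.5. I'll raise 1.4 mm to centre the hook in the 4.5 mm space, then slide it outward under the lug.

```bash
python3 -m creep '[{"dx":0,"dy":0,"dz":0.0035,"rx":0,"ry":0,"rz":0,"grip":1},{"dx":0,"dy":0,"dz":0.0035,"rx":0,"ry":0,"rz":0,"grip":1},{"dx":0.005,"dy":-0.0006,"dz":0.0035,"rx":0,"ry":0,"rz":0,"grip":1},{"dx":0.01,"dy":-0.0013,"dz":0.0035,"rx":0,"ry":0,"rz":0,"grip":1},{"dx":0.013,"dy":-0.0017,"dz":0.0035,"rx":0,"ry":0,"rz":0,"grip":1}]'
```

```text
clock: 11.55
eef_pos: [551.4, 20.0, 120.0]
tool_rot: [3.142, -0.0, -0.138]
force: [-0.3, 0.4, -0.8]
width: 17.4
gripper_force: 59.1
```

```bash
python3 -m creep '[{"dx":0.005,"dy":-0.0007,"dz":0,"rx":0,"ry":0,"rz":0,"grip":1},{"dx":0.01,"dy":-0.0014,"dz":0,"rx":0,"ry":0,"rz":0,"grip":1},{"dx":0.016,"dy":-0.0022,"dz":0,"rx":0,"ry":0,"rz":0,"grip":1},{"dx":0.022,"dy":-0.003,"dz":0,"rx":0,"ry":0,"rz":0,"grip":1},{"dx":0.022,"dy":-0.003,"dz":0,"rx":0,"ry":0,"rz":0,"grip":1}]'
```

```text
clock: 12.18
eef_pos: [560.2, 18.8, 120.1]
tool_rot: [3.142, -0.0, -0.138]
force: [-0.3, -0.3, 0.0]
width: 17.3
gripper_force: 59.1
```

```bash
python3 -m creep '[{"dx":0,"dy":0,"dz":0.0025,"rx":0,"ry":0,"rz":0,"grip":1},{"dx":0,"dy":0,"dz":0.005,"rx":0,"ry":0,"rz":0,"grip":1},{"dx":0,"dy":0,"dz":0.0075,"rx":0,"ry":0,"rz":0,"grip":1},{"dx":0,"dy":0,"dz":0.01,"rx":0,"ry":0,"rz":0,"grip":1},{"dx":0,"dy":0,"dz":0.01,"rx":0,"ry":0,"rz":0,"grip":1}]'
```

```text
clock: 12.8
eef_pos: [560.0, 18.9, 124.1]
tool_rot: [-3.142, -0.0, -0.138]
force: [0.3, 0.6, -0.0]
width: 17.2
gripper_force: 59.0
```

```bash
python3 -c "
from h import *
st(); c=get_calibration('side'); im=get_image('side'); u,v=proj(c,[[565,21,45]])[0].round().astype(int); u0,v0=u-37,v-37; print(u0,v0)
a=np.clip(cv2.resize(im[v0:v0+60,u0:u0+75,::-1],None,fx=7,fy=7,interpolation=3)*1.3,0,255).astype(np.uint8)
cv2.imwrite('pics/s4.png',a)"
```

```text
12.8 [560.   18.9 124.1] [-3.142 -0.    -0.138] F [ 0.3  0.6 -0. ] w 17.2 59.0
259 195
```

View pics/s4.png

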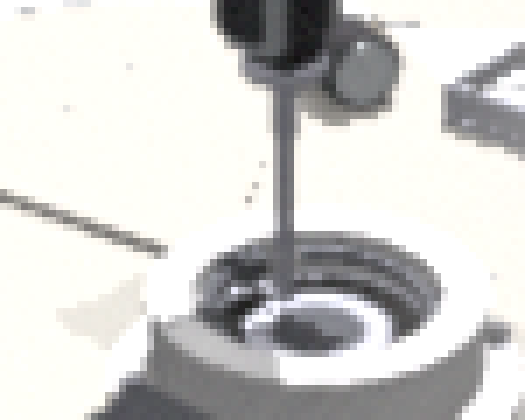

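```bash
python3 -m creep '[{"dx":0,"dy":0,"dz":0.0015,"rx":0,"ry":0,"rz":0,"grip":1},{"dx":0,"dy":0,"dz":0.003,"rx":0,"ry":0,"rz":0,"grip":1},{"dx":0,"dy":0,"dz":0.0045,"rx":0,"ry":0,"rz":0,"grip":1},{"dx":0,"dy":0,"dz":0.006,"rx":0,"ry":0,"rz":0,"grip":1},{"dx":0,"dy":0,"dz":0.006,"rx":0,"ry":0,"rz":0,"grip":1}]'
```

```text
clock: 13.48
eef_pos: [559.4, 18.9, 126.0]
tool_rot: [3.141, 0.001, -0.138]
force: [0.4, 0.1, -7.7]
width: 17.4
gripper_force: 58.6
```

Force is now about -7.7 N, so the hook is engaged. I'll keep lifting gently.

```bash
python3 -m creep '[{"dx":0,"dy":0,"dz":0.0015,"rx":0,"ry":0,"rz":0,"grip":1},{"dx":0,"dy":0,"dz":0.003,"rx":0,"ry":0,"rz":0,"grip":1},{"dx":0,"dy":0,"dz":0.0045,"rx":0,"ry":0,"rz":0,"grip":1},{"dx":0,"dy":0,"dz":0.005,"rx":0,"ry":0,"rz":0,"grip":1},{"dx":0,"dy":0,"dz":0.005,"rx":0,"ry":0,"rz":0,"grip":1}]'
```

```text
clock: 14.1
eef_pos: [560.9, 18.9, 129.4]
tool_rot: [-3.141, -0.002, -0.138]
force: [-0.6, -0.1, -0.1]
width: 17.6
gripper_force: 60.4
```

```bash
python3 -m creep '[{"dx":0,"dy":0,"dz":0,"rx":0,"ry":0,"rz":0,"grip":1},{"dx":0,"dy":0,"dz":0,"rx":0,"ry":0,"rz":0,"grip":1},{"dx":0,"dy":0,"dz":0,"rx":0,"ry":0,"rz":0,"grip":1},{"dx":0,"dy":0,"dz":0,"rx":0,"ry":0,"rz":0,"grip":1},{"dx":0,"dy":0,"dz":0,"rx":0,"ry":0,"rz":0,"grip":1}]'; python3 -c "
from h import *
st(); c=get_calibration('side'); im=get_image('side'); u0,v0=259,195
a=np.clip(cv2.resize(im[v0:v0+60,u0:u0+75,::-1],None,fx=7,fy=7,interpolation=3)*1.3,0,255).astype(np.uint8)
cw=get_calibration('wrist'); iw=get_image('wrist'); import pickle; pickle.dump((cw,iw,im),open('w5.pkl','wb'))
b=cv2.resize(iw[:,:,::-1],None,fx=.42,fy=.42,interpolation=3)
o=np.zeros((600,800,3),np.uint8); o[:420,:525]=a; o[425:425+168,:269]=b
u,v=proj(cw,[[565,18,41]])[0].astype(int); print(u,v); q=iw[max(0,v-40):v+40,max(0,u-50):u+50,::-1]; q=cv2.resize(q,(270,int(270*q.shape[0]/q.shape[1]))); o[:q.shape[0],528:798]=q
cv2.imwrite('pics/s5.png',o)"
```

```text
clock: 14.72
eef_pos: [559.9, 18.9, 128.4]
tool_rot: [3.142, 0.0, -0.138]
force: [-0.3, -0.7, -0.4]
width: 17.1
gripper_force: 60.4
14.72 [559.9  18.9 128.4] [ 3.142  0.    -0.138] F [-0.3 -0.7 -0.4] w 17.1 60.4
320 200
```

View pics/s5.png

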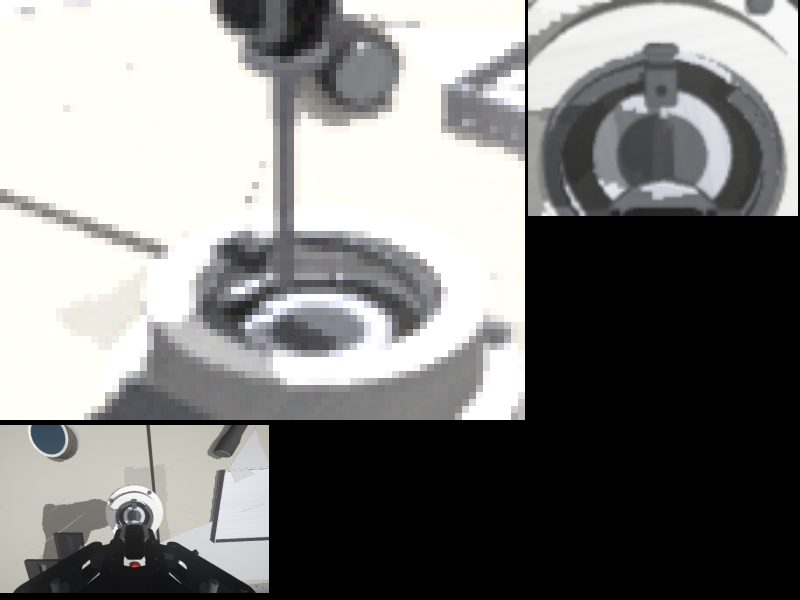

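The wrist crop shows the lug's lobe lying on the top face outside the bore edge, at crop (660,50). The end has snapped out and the hook carries no load. I'll lower slightly, retract the hook inward and lift out.

```bash
python3 -m creep '[{"dx":0,"dy":0,"dz":-0.005,"rx":0,"ry":0,"rz":0,"grip":1},{"dx":-0.012,"dy":0.0016,"dz":-0.005,"rx":0,"ry":0,"rz":0,"grip":1},{"dx":-0.025,"dy":0.0033,"dz":-0.005,"rx":0,"ry":0,"rz":0,"grip":1},{"dx":-0.041,"dy":0.0055,"dz":-0.005,"rx":0,"ry":0,"rz":0,"grip":1},{"dx":-0.041,"dy":0.0055,"dz":-0.005,"rx":0,"ry":0,"rz":0,"grip":1}]'
```

```text
clock: 15.45
eef_pos: [542.7, 21.2, 126.5]
tool_rot: [3.142, 0.001, -0.138]
force: [-0.2, 0.2, -0.4]
width: 17.2
gripper_force: 60.4
```

```bash
python3 -m creep '[{"dx":0,"dy":0,"dz":0,"rx":0,"ry":0,"rz":0,"grip":1},{"dx":0,"dy":0,"dz":0.05,"rx":0,"ry":0,"rz":0,"grip":1},{"dx":0,"dy":0,"dz":0.1,"rx":0,"ry":0,"rz":0,"grip":1},{"dx":0,"dy":0,"dz":0.16,"rx":0,"ry":0,"rz":0,"grip":1},{"dx":0,"dy":0,"dz":0.22,"rx":0,"ry":0,"rz":0,"grip":1}]'
```

```text
clock: 16.08
eef_pos: [543.7, 21.0, 215.2]
tool_rot: [3.142, -0.0, -0.138]
force: [-0.7, 0.8, 0.1]
width: 17.2
gripper_force: 60.4
```

```bash
python3 -m creep '[{"dx":-0.1755,"dy":0.4393,"dz":0,"rx":0,"ry":0,"rz":0,"grip":1},{"dx":-0.1755,"dy":0.4393,"dz":0,"rx":0,"ry":0,"rz":0,"grip":1},{"dx":-0.1755,"dy":0.4393,"dz":0,"rx":0,"ry":0,"rz":0,"grip":1},{"dx":-0.1755,"dy":0.4393,"dz":0,"rx":0,"ry":0,"rz":0,"grip":1},{"dx":-0.1755,"dy":0.4393,"dz":0,"rx":0,"ry":0,"rz":0,"grip":1}]'; python3 -m creep '[{"dx":0,"dy":0,"dz":0,"rx":0,"ry":0,"rz":0,"grip":1},{"dx":0,"dy":0,"dz":0,"rx":0,"ry":0,"rz":0,"grip":1},{"dx":0,"dy":0,"dz":0,"rx":0,"ry":0,"rz":0,"grip":1},{"dx":0,"dy":0,"dz":0,"rx":0,"ry":0,"rz":0,"grip":1},{"dx":0,"dy":0,"dz":0,"rx":0,"ry":0,"rz":0,"grip":1}]'
```

```text
clock: 16.7
eef_pos: [473.6, 196.7, 214.6]
tool_rot: [3.141, -0.001, -0.137]
force: [0.2, -0.5, -0.9]
width: 17.4
gripper_force: 60.4
clock: 17.32
eef_pos: [473.4, 196.7, 214.5]
tool_rot: [3.142, 0.0, -0.139]
force: [0.5, 0.6, -0.5]
width: 17.5
gripper_force: 60.4
```

```bash
python3 -m creep '[{"dx":0,"dy":0,"dz":-0.06,"rx":0,"ry":0,"rz":0,"grip":1},{"dx":0,"dy":0,"dz":-0.12,"rx":0,"ry":0,"rz":0,"grip":1},{"dx":0,"dy":0,"dz":-0.18,"rx":0,"ry":0,"rz":0,"grip":1},{"dx":0,"dy":0,"dz":-0.23,"rx":0,"ry":0,"rz":0,"grip":1},{"dx":0,"dy":0,"dz":-0.256,"rx":0,"ry":0,"rz":0,"grip":1}]'; python3 -m creep '[{"dx":0,"dy":0,"dz":-0.0025,"rx":0,"ry":0,"rz":0,"grip":1},{"dx":0,"dy":0,"dz":-0.005,"rx":0,"ry":0,"rz":0,"grip":1},{"dx":0,"dy":0,"dz":-0.0075,"rx":0,"ry":0,"rz":0,"grip":1},{"dx":0,"dy":0,"dz":-0.01,"rx":0,"ry":0,"rz":0,"grip":1},{"dx":0,"dy":0,"dz":-0.0125,"rx":0,"ry":0,"rz":0,"grip":1}]'
```

```text
clock: 17.95
eef_pos: [473.0, 196.7, 111.1]
tool_rot: [3.141, 0.001, -0.138]
force: [0.9, 0.6, -0.0]
width: 17.2
gripper_force: 60.5
clock: 18.58
eef_pos: [473.5, 196.9, 107.3]
tool_rot: [-3.141, -0.0, -0.138]
force: [0.2, -0.1, -0.5]
width: 17.4
gripper_force: 60.5
```

```bash
python3 -m creep '[{"dx":0,"dy":0,"dz":-0.001,"rx":0,"ry":0,"rz":0,"grip":1},{"dx":0,"dy":0,"dz":-0.0015,"rx":0,"ry":0,"rz":0,"grip":1},{"dx":0,"dy":0,"dz":-0.002,"rx":0,"ry":0,"rz":0,"grip":1},{"dx":0,"dy":0,"dz":-0.002,"rx":0,"ry":0,"rz":0,"grip":1},{"dx":0,"dy":0,"dz":-0.002,"rx":0,"ry":0,"rz":0,"grip":1}]'
```

```text
clock: 19.2
eef_pos: [473.4, 196.8, 106.3]
tool_rot: [-3.142, -0.0, -0.138]
force: [-0.2, 0.8, -0.6]
width: 17.1
gripper_force: 60.5
```

```bash
python3 -m creep '[{"dx":0,"dy":0,"dz":-0.001,"rx":0,"ry":0,"rz":0,"grip":1},{"dx":0,"dy":0,"dz":-0.0015,"rx":0,"ry":0,"rz":0,"grip":1},{"dx":0,"dy":0,"dz":-0.0015,"rx":0,"ry":0,"rz":0,"grip":1},{"dx":0,"dy":0,"dz":-0.0015,"rx":0,"ry":0,"rz":0,"grip":1},{"dx":0,"dy":0,"dz":-0.0015,"rx":0,"ry":0,"rz":0,"grip":1}]';  python3 -m creep '[{"dx":0,"dy":0,"dz":0,"rx":0,"ry":0,"rz":0,"grip":0.2},{"dx":0,"dy":0,"dz":0,"rx":0,"ry":0,"rz":0,"grip":0},{"dx":0,"dy":0,"dz":0,"rx":0,"ry":0,"rz":0,"grip":-1},{"dx":0,"dy":0,"dz":0,"rx":0,"ry":0,"rz":0,"grip":-1},{"dx":0,"dy":0,"dz":0,"rx":0,"ry":0,"rz":0,"grip":-1}]'
```

```text
clock: 19.82
eef_pos: [473.4, 196.8, 106.0]
tool_rot: [-3.141, -0.0, -0.138]
force: [-0.9, 0.6, 5.3]
width: 17.2
gripper_force: 61.3
clock: 20.45
eef_pos: [473.3, 196.8, 105.6]
tool_rot: [3.142, -0.0, -0.138]
force: [0.1, -0.3, 0.1]
width: 85.5
gripper_force: 0.0
```

The pick is seated (5 N contact) and released. Next I retreat upward and work out the lug position from the last wrist picture.

```bash
python3 -m creep '[{"dx":0,"dy":0,"dz":0.06,"rx":0,"ry":0,"rz":0,"grip":-1},{"dx":0,"dy":0,"dz":0.14,"rx":0,"ry":0,"rz":0,"grip":-1},{"dx":0,"dy":0,"dz":0.24,"rx":0,"ry":0,"rz":0,"grip":-1},{"dx":0,"dy":0,"dz":0.24,"rx":0,"ry":0,"rz":0,"grip":-1},{"dx":0,"dy":0,"dz":0.24,"rx":0,"ry":0,"rz":0,"grip":-1}]'
python3 -m creep '[{"dx":0.155,"dy":-0.435,"dz":0,"rx":0,"ry":0,"rz":0.001,"grip":-1},{"dx":0.155,"dy":-0.435,"dz":0,"rx":0,"ry":0,"rz":0.001,"grip":-1},{"dx":0.155,"dy":-0.435,"dz":0,"rx":0,"ry":0,"rz":0.001,"grip":-1},{"dx":0.155,"dy":-0.435,"dz":-0.1,"rx":0,"ry":0,"rz":0.001,"grip":-1},{"dx":0.155,"dy":-0.435,"dz":-0.1,"rx":0,"ry":0,"rz":0.001,"grip":-1}]'
python3 -c "
from h import *
import pickle
c,im,_=pickle.load(open('w5.pkl','rb'))
A=lambda p:(270+(p[0]-528)/2.7-.3,160+p[1]/2.7-.3)
l=plane(c,[A(p) for p in [(660,91),(643,107),(678,107),(645,70),(678,70)]],50);print('lug',l.round(1).tolist())
print('lobe',plane(c,[A(p) for p in [(643,48),(680,48),(661,43)]],45.5).round(1).tolist())
import time
s=st(); c=get_calibration('wrist'); im=get_image('wrist'); pickle.dump((c,im),open('w6.pkl','wb'))
u,v=proj(c,[[570,17,45]])[0].round().astype(int); u0,v0=u-60,v-45; print(u0,v0)
cv2.imwrite('pics/w6.png',cv2.resize(im[v0:v0+90,u0:u0+120,::-1],None,fx=6,fy=6,interpolation=3))
"
```

```text
clock: 21.08
eef_pos: [472.8, 196.7, 201.3]
tool_rot: [3.141, 0.001, -0.138]
force: [-0.1, -0.5, 0.4]
width: 85.0
gripper_force: 0.0
clock: 21.7
eef_pos: [532.1, 22.2, 158.3]
tool_rot: [3.14, 0.009, -0.133]
force: [-0.7, 1.0, -0.4]
width: 85.3
gripper_force: 0.0
lug [[573.6, 18.0, 50.0], [569.4, 23.8, 50.0], [568.0, 13.3, 50.0], [580.6, 21.5, 50.0], [579.3, 11.8, 50.0]]
lobe [[586.4, 21.4, 45.5], [584.9, 10.4, 45.5], [587.2, 15.8, 45.5]]
21.7 [532.1  22.2 158.3] [ 3.14   0.009 -0.133] F [-0.7  1.  -0.4] w 85.3 0.0
260 111
```

```bash
python3 -m creep '[{"dx":0.1,"dy":-0.013,"dz":-0.1,"rx":0,"ry":0,"rz":0,"grip":-1},{"dx":0.1,"dy":-0.013,"dz":-0.2,"rx":0,"ry":0,"rz":0,"grip":-1},{"dx":0.1,"dy":-0.013,"dz":-0.2,"rx":0,"ry":0,"rz":0,"grip":-1},{"dx":0.1,"dy":-0.013,"dz":-0.2,"rx":0,"ry":0,"rz":0,"grip":-1},{"dx":0.1,"dy":-0.013,"dz":-0.2,"rx":0,"ry":0,"rz":0,"grip":-1}]'
```

```text
clock: 22.38
eef_pos: [576.5, 18.1, 83.8]
tool_rot: [-3.141, -0.003, -0.131]
force: [0.1, -1.3, -0.2]
width: 85.3
gripper_force: 0.0
```

```bash
python3 -m creep '[{"dx":-0.003,"dy":-0.0015,"dz":-0.04,"rx":0,"ry":0,"rz":0,"grip":-1},{"dx":-0.003,"dy":-0.0015,"dz":-0.08,"rx":0,"ry":0,"rz":0,"grip":-1},{"dx":-0.003,"dy":-0.0015,"dz":-0.09,"rx":0,"ry":0,"rz":0,"grip":-1},{"dx":-0.003,"dy":-0.0015,"dz":-0.09,"rx":0,"ry":0,"rz":0,"grip":-1},{"dx":-0.003,"dy":-0.0015,"dz":-0.09,"rx":0,"ry":0,"rz":0,"grip":-1}]'
```

```text
clock: 23.0
eef_pos: [574.4, 16.9, 45.8]
tool_rot: [3.142, -0.0, -0.132]
force: [0.3, -0.4, 0.1]
width: 85.2
gripper_force: 0.0
```

```bash
python3 -m creep '[{"dx":0.002,"dy":0.0018,"dz":0.001,"rx":0,"ry":0,"rz":0,"grip":-1},{"dx":0.002,"dy":0.0018,"dz":0.001,"rx":0,"ry":0,"rz":0,"grip":0},{"dx":0.002,"dy":0.0018,"dz":0.001,"rx":0,"ry":0,"rz":0,"grip":0.4},{"dx":0.002,"dy":0.0018,"dz":0.001,"rx":0,"ry":0,"rz":0,"grip":1},{"dx":0.002,"dy":0.0018,"dz":0.001,"rx":0,"ry":0,"rz":0,"grip":1}]';python3 -m creep '[{"dx":0,"dy":0,"dz":0,"rx":0,"ry":0,"rz":0,"grip":1},{"dx":0,"dy":0,"dz":0,"rx":0,"ry":0,"rz":0,"grip":1},{"dx":0,"dy":0,"dz":0,"rx":0,"ry":0,"rz":0,"grip":1},{"dx":0,"dy":0,"dz":0,"rx":0,"ry":0,"rz":0,"grip":1},{"dx":0,"dy":0,"dz":0,"rx":0,"ry":0,"rz":0,"grip":1}]'
```

```text
clock: 23.62
eef_pos: [574.9, 17.7, 46.1]
tool_rot: [3.142, -0.0, -0.132]
force: [0.8, -0.0, -0.8]
width: 12.4
gripper_force: 0.0
clock: 24.25
eef_pos: [575.0, 17.6, 46.1]
tool_rot: [3.142, -0.0, -0.132]
force: [-1.2, 0.2, 1.6]
width: 6.2
gripper_force: 58.8
```

```bash
python3 -m creep '[{"dx":0.001,"dy":0,"dz":0.003,"rx":0,"ry":0,"rz":0,"grip":1},{"dx":0.003,"dy":-0.0004,"dz":0.006,"rx":0,"ry":0,"rz":0,"grip":1},{"dx":0.005,"dy":-0.0006,"dz":0.009,"rx":0,"ry":0,"rz":0,"grip":1},{"dx":0.007,"dy":-0.0009,"dz":0.012,"rx":0,"ry":0,"rz":0,"grip":1},{"dx":0.007,"dy":-0.0009,"dz":0.012,"rx":0,"ry":0,"rz":0,"grip":1}]'
python3 -c "
from h import *
import pickle
s=st(); c=get_calibration('side'); im=get_image('side'); o=pickle.load(open('w5.pkl','rb'))[2]; u0,v0=259,195
cv2.imwrite('pics/s7.png',np.clip(cv2.resize(im[v0-30:v0+60,u0-30:u0+90,::-1],None,fx=6,fy=6,interpolation=3)*1.3,0,255).astype(np.uint8))"
```

```text
clock: 24.88
eef_pos: [578.0, 17.3, 51.0]
tool_rot: [3.142, -0.001, -0.132]
force: [1.1, -0.7, -1.0]
width: 6.4
gripper_force: 58.7
24.88 [578.   17.3  51. ] [ 3.142e+00 -1.000e-03 -1.320e-01] F [ 1.1 -0.7 -1. ] w 6.4 58.7
```

```bash
python3 -m creep '[{"dx":0.005,"dy":-0.0006,"dz":0.005,"rx":0,"ry":0,"rz":0,"grip":1},{"dx":0.01,"dy":-0.0013,"dz":0.01,"rx":0,"ry":0,"rz":0,"grip":1},{"dx":0.015,"dy":-0.002,"dz":0.015,"rx":0,"ry":0,"rz":0,"grip":1},{"dx":0.02,"dy":-0.0026,"dz":0.02,"rx":0,"ry":0,"rz":0,"grip":1},{"dx":0.02,"dy":-0.0026,"dz":0.02,"rx":0,"ry":0,"rz":0,"grip":1}]'
```

```text
clock: 25.55
eef_pos: [586.2, 16.3, 59.2]
tool_rot: [-3.141, -0.001, -0.132]
force: [0.4, 0.2, -0.8]
width: 6.3
gripper_force: 59.0
```

```bash
python3 -m creep '[{"dx":0.005,"dy":-0.0006,"dz":0.01,"rx":0,"ry":0,"rz":0,"grip":1},{"dx":0.01,"dy":-0.0013,"dz":0.02,"rx":0,"ry":0,"rz":0,"grip":1},{"dx":0.015,"dy":-0.002,"dz":0.03,"rx":0,"ry":0,"rz":0,"grip":1},{"dx":0.015,"dy":-0.002,"dz":0.04,"rx":0,"ry":0,"rz":0,"grip":1},{"dx":0.015,"dy":-0.002,"dz":0.04,"rx":0,"ry":0,"rz":0,"grip":1}]'
```

```text
clock: 26.18
eef_pos: [591.9, 15.5, 75.3]
tool_rot: [-3.141, -0.001, -0.132]
force: [0.4, -0.5, -1.2]
width: 6.4
gripper_force: 59.0
```

```bash
python3 -m creep '[{"dx":0,"dy":0,"dz":0.03,"rx":0,"ry":0,"rz":0,"grip":1},{"dx":0,"dy":0,"dz":0.07,"rx":0,"ry":0,"rz":0,"grip":1},{"dx":0,"dy":0,"dz":0.12,"rx":0,"ry":0,"rz":0,"grip":1},{"dx":0,"dy":0,"dz":0.17,"rx":0,"ry":0,"rz":0,"grip":1},{"dx":0,"dy":0,"dz":0.17,"rx":0,"ry":0,"rz":0,"grip":1}]'
python3 -c "
from h import *
import pickle
s=st(); cw=get_calibration('wrist'); iw=get_image('wrist');c=get_calibration('side'); im=get_image('side'); ct=get_calibration('top'); it=get_image('top'); pickle.dump((cw,iw,c,im,ct,it),open('w7.pkl','wb'))
o=np.zeros((600,800,3),np.uint8)
def put(n,c,im,P,hw,hh,f,x,y):
    u,v=proj(c,[P])[0].round().astype(int); u0,v0=max(u-hw,0),max(v-hh,0); q=im[v0:v0+2*hh,u0:u0+2*hw,::-1]; q=np.clip(cv2.resize(q,None,fx=f,fy=f,interpolation=3)*1.4,0,255); o[y:y+q.shape[0],x:x+q.shape[1]]=q; print(n,u0,v0,f,x,y)
put('side',c,im,[560,18,120],50,50,4,0,0)
put('housing',c,im,[545,21,41],30,25,6,405,0)
put('stand',c,im,[473,197,100],30,25,5,405,301)
o[405:405+190,:304]=cv2.resize(iw[:,:,::-1],(304,190))
cv2.imwrite('pics/z7.png',o)"
```

```text
clock: 26.8
eef_pos: [593.3, 15.5, 145.3]
tool_rot: [-3.141, -0.005, -0.132]
force: [0.3, -0.5, -0.5]
width: 6.0
gripper_force: 59.0
26.8 [593.3  15.5 145.3] [-3.141 -0.005 -0.132] F [ 0.3 -0.5 -0.5] w 6.0 59.0
side 248 152 4 0 0
housing 273 211 6 405 0
stand 251 237 5 405 301
```

View pics/z7.png

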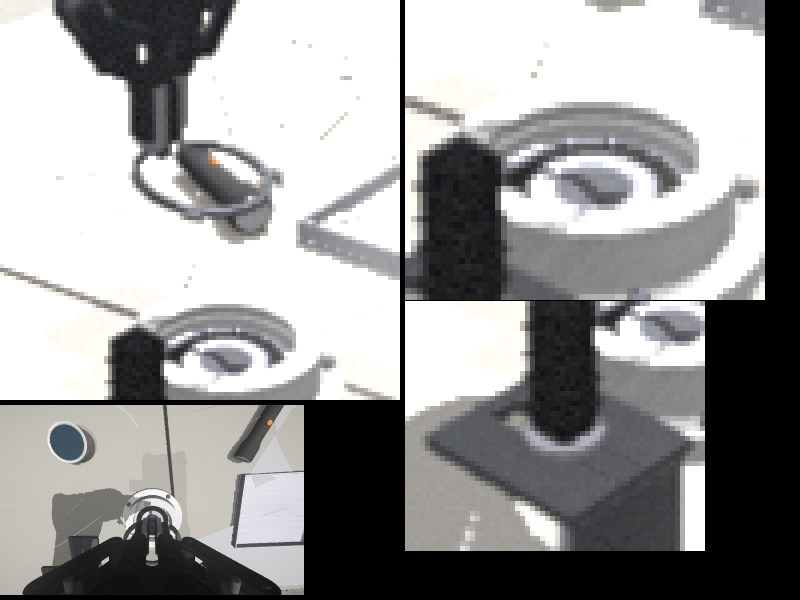

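Final view: the ring hangs from the fingers by its lug, clear of the housing and extending back toward the robot from crop (150,160) to (280,200). The bore is empty, and the pick stands upright with its collar on the plate. I'll carry the ring to the tray.

```bash
python3 -m creep '[{"dx":-0.089,"dy":-0.6745,"dz":0,"rx":0,"ry":0,"rz":0,"grip":1},{"dx":-0.089,"dy":-0.6745,"dz":0,"rx":0,"ry":0,"rz":0,"grip":1},{"dx":-0.089,"dy":-0.6745,"dz":0,"rx":0,"ry":0,"rz":0,"grip":1},{"dx":-0.089,"dy":-0.6745,"dz":0,"rx":0,"ry":0,"rz":0,"grip":1},{"dx":-0.089,"dy":-0.6745,"dz":0,"rx":0,"ry":0,"rz":0,"grip":1}]'
python3 -m creep '[{"dx":0,"dy":0,"dz":0,"rx":0,"ry":0,"rz":0,"grip":1},{"dx":0,"dy":0,"dz":-0.07,"rx":0,"ry":0,"rz":0,"grip":1},{"dx":0,"dy":0,"dz":-0.14,"rx":0,"ry":0,"rz":0,"grip":1},{"dx":0,"dy":0,"dz":-0.2,"rx":0,"ry":0,"rz":0,"grip":1},{"dx":0,"dy":0,"dz":-0.24,"rx":0,"ry":0,"rz":0,"grip":1}]'
python3 -c "
from h import *
import pickle
st();c=get_calibration('wrist');pickle.dump((c,get_image('wrist'),get_calibration('side'),get_image('side')),open('w8.pkl','wb'))"
```

```text
clock: 27.58
eef_pos: [553.6, -260.1, 142.0]
tool_rot: [3.139, 0.002, -0.139]
force: [0.1, 0.2, -0.1]
width: 6.4
gripper_force: 59.0
clock: 28.2
eef_pos: [556.1, -251.4, 45.2]
tool_rot: [-3.14, 0.002, -0.129]
force: [0.4, 0.2, 0.1]
width: 6.3
gripper_force: 59.0
28.2 [ 556.1 -251.4   45.2] [-3.14e+00  2.00e-03 -1.29e-01] F [0.4 0.2 0.1] w 6.3 59.0
```

```bash
python3 -m creep '[{"dx":0,"dy":0,"dz":-0.012,"rx":0,"ry":0,"rz":0,"grip":1},{"dx":0,"dy":0,"dz":-0.024,"rx":0,"ry":0,"rz":0,"grip":1},{"dx":0,"dy":0,"dz":-0.034,"rx":0,"ry":0,"rz":0,"grip":1},{"dx":0,"dy":0,"dz":-0.042,"rx":0,"ry":0,"rz":0,"grip":1},{"dx":0,"dy":0,"dz":-0.045,"rx":0,"ry":0,"rz":0,"grip":1}]'
```

```text
clock: 28.92
eef_pos: [556.1, -254.3, 28.7]
tool_rot: [-3.142, 0.0, -0.132]
force: [-0.4, 0.2, -0.5]
width: 6.2
gripper_force: 59.0
```

```bash
python3 -m creep '[{"dx":0,"dy":0,"dz":-0.004,"rx":0,"ry":0,"rz":0,"grip":1},{"dx":0,"dy":0,"dz":-0.008,"rx":0,"ry":0,"rz":0,"grip":1},{"dx":0,"dy":0,"dz":-0.011,"rx":0,"ry":0,"rz":0,"grip":1},{"dx":0,"dy":0,"dz":-0.0125,"rx":0,"ry":0,"rz":0,"grip":1},{"dx":0,"dy":0,"dz":-0.0125,"rx":0,"ry":0,"rz":0,"grip":1}]'
```

```text
clock: 29.55
eef_pos: [556.1, -254.3, 23.8]
tool_rot: [-3.142, 0.0, -0.132]
force: [0.3, 0.5, -0.5]
width: 6.1
gripper_force: 59.0
```

```bash
python3 -m creep '[{"dx":0,"dy":0,"dz":-0.003,"rx":0,"ry":0,"rz":0,"grip":1},{"dx":0,"dy":0,"dz":-0.006,"rx":0,"ry":0,"rz":0,"grip":1},{"dx":0,"dy":0,"dz":-0.009,"rx":0,"ry":0,"rz":0,"grip":1},{"dx":0,"dy":0,"dz":-0.01,"rx":0,"ry":0,"rz":0,"grip":1},{"dx":0,"dy":0,"dz":-0.01,"rx":0,"ry":0,"rz":0,"grip":1}]'
```

```text
clock: 30.18
eef_pos: [556.2, -254.3, 19.9]
tool_rot: [3.142, -0.0, -0.132]
force: [-0.1, 0.8, 0.0]
width: 6.3
gripper_force: 59.1
```

```bash
python3 -m creep '[{"dx":0,"dy":0,"dz":-0.002,"rx":0,"ry":0,"rz":0,"grip":1},{"dx":0,"dy":0,"dz":-0.004,"rx":0,"ry":0,"rz":0,"grip":1},{"dx":0,"dy":0,"dz":-0.006,"rx":0,"ry":0,"rz":0,"grip":1},{"dx":0,"dy":0,"dz":-0.0075,"rx":0,"ry":0,"rz":0,"grip":1},{"dx":0,"dy":0,"dz":-0.0075,"rx":0,"ry":0,"rz":0,"grip":1}]'
```

```text
clock: 30.8
eef_pos: [556.2, -254.3, 16.9]
tool_rot: [3.142, -0.0, -0.132]
force: [-0.4, -0.4, 0.5]
width: 5.8
gripper_force: 59.3
```

```bash
python3 -m creep '[{"dx":0,"dy":0,"dz":-0.002,"rx":0,"ry":0,"rz":0,"grip":1},{"dx":0,"dy":0,"dz":-0.004,"rx":0,"ry":0,"rz":0,"grip":1},{"dx":0,"dy":0,"dz":-0.006,"rx":0,"ry":0,"rz":0,"grip":1},{"dx":0,"dy":0,"dz":-0.0075,"rx":0,"ry":0,"rz":0,"grip":1},{"dx":0,"dy":0,"dz":-0.0075,"rx":0,"ry":0,"rz":0,"grip":1}]'
```

```text
clock: 31.42
eef_pos: [556.3, -254.3, 13.9]
tool_rot: [3.142, -0.0, -0.132]
force: [-0.1, -0.0, 1.9]
width: 5.9
gripper_force: 59.4
```

```bash
python3 -m creep '[{"dx":0,"dy":0,"dz":-0.002,"rx":0,"ry":0,"rz":0,"grip":1},{"dx":0,"dy":0,"dz":-0.004,"rx":0,"ry":0,"rz":0,"grip":1},{"dx":0,"dy":0,"dz":-0.005,"rx":0,"ry":0,"rz":0,"grip":1},{"dx":0,"dy":0,"dz":-0.005,"rx":0,"ry":0,"rz":0,"grip":1},{"dx":0,"dy":0,"dz":-0.005,"rx":0,"ry":0,"rz":0,"grip":1}]'
```

```text
clock: 32.05
eef_pos: [556.2, -254.3, 11.9]
tool_rot: [3.142, -0.0, -0.132]
force: [1.5, 0.3, 2.5]
width: 6.1
gripper_force: 59.4
```

```bash
python3 -m creep '[{"dx":0,"dy":0,"dz":-0.002,"rx":0,"ry":0,"rz":0,"grip":1},{"dx":0,"dy":0,"dz":-0.004,"rx":0,"ry":0,"rz":0,"grip":1},{"dx":0,"dy":0,"dz":-0.005,"rx":0,"ry":0,"rz":0,"grip":1},{"dx":0,"dy":0,"dz":-0.005,"rx":0,"ry":0,"rz":0,"grip":1},{"dx":0,"dy":0,"dz":-0.005,"rx":0,"ry":0,"rz":0,"grip":1}]'
```

```text
clock: 32.67
eef_pos: [556.3, -254.3, 9.9]
tool_rot: [3.141, -0.0, -0.132]
force: [2.2, -0.2, 1.9]
width: 6.2
gripper_force: 59.5
```

```bash
python3 -m creep '[{"dx":0,"dy":0,"dz":-0.002,"rx":0,"ry":0,"rz":0,"grip":1},{"dx":0,"dy":0,"dz":-0.002,"rx":0,"ry":0,"rz":0,"grip":0.7},{"dx":0,"dy":0,"dz":-0.002,"rx":0,"ry":0,"rz":0,"grip":0.4},{"dx":0,"dy":0,"dz":-0.002,"rx":0,"ry":0,"rz":0,"grip":0},{"dx":0,"dy":0,"dz":-0.002,"rx":0,"ry":0,"rz":0,"grip":0}]'; python3 -m creep '[{"dx":0,"dy":0,"dz":0,"rx":0,"ry":0,"rz":0,"grip":0},{"dx":0,"dy":0,"dz":0.05,"rx":0,"ry":0,"rz":0,"grip":0},{"dx":0,"dy":0,"dz":0.15,"rx":0,"ry":0,"rz":0,"grip":0},{"dx":0,"dy":0,"dz":0.25,"rx":0,"ry":0,"rz":0,"grip":0},{"dx":0,"dy":0,"dz":0.4,"rx":0,"ry":0,"rz":0,"grip":0}]'; python3 -m creep '[{"dx":-0.05,"dy":0,"dz":0.15,"rx":0,"ry":0,"rz":0,"grip":-1},{"dx":-0.05,"dy":0,"dz":0.15,"rx":0,"ry":0,"rz":0,"grip":-1},{"dx":-0.05,"dy":0,"dz":0.15,"rx":0,"ry":0,"rz":0,"grip":-1},{"dx":-0.05,"dy":0,"dz":0.15,"rx":0,"ry":0,"rz":0,"grip":-1},{"dx":-0.05,"dy":0,"dz":0.15,"rx":0,"ry":0,"rz":0,"grip":-1}]'
python3 -c "
from h import *
import pickle
st();c=get_calibration('wrist');im=get_image('wrist');pickle.dump((c,im),open('w9.pkl','wb'))
# rectify tray floor 3 mm/px at z=5, print ascii of dark pixels
xs=np.arange(610,438,-4.);ys=np.arange(-165,-342,-2.5)
g=np.array([[x,y,5] for x in xs for y in ys]);p=proj(c,g);G=cv2.cvtColor(im,cv2.COLOR_RGB2GRAY)
v=cv2.remap(G,p[:,0].astype(np.float32),p[:,1].astype(np.float32),1).reshape(len(xs),-1)
for x,r in zip(xs,v): print(int(x),''.join('#' if q<60 else '+' if q<110 else '.' for q in r))
"
```

```text
clock: 33.3
eef_pos: [555.9, -254.2, 8.8]
tool_rot: [-3.141, 0.001, -0.132]
force: [-0.3, -0.3, 1.1]
width: 42.5
gripper_force: 0.0
clock: 33.92
eef_pos: [555.3, -253.8, 170.8]
tool_rot: [-3.141, 0.002, -0.132]
force: [0.8, 0.2, 0.9]
width: 42.8
gripper_force: 0.0
clock: 34.55
eef_pos: [535.7, -253.8, 227.7]
tool_rot: [-3.141, 0.003, -0.132]
force: [-0.2, 0.3, -0.8]
width: 85.9
gripper_force: 0.0
34.55 [ 535.7 -253.8  227.7] [-3.141e+00  3.000e-03 -1.320e-01] F [-0.2  0.3 -0.8] w 85.9 0.0
610 ....+..................................................................
606 ...++..................................................................
602 .+.+...................................................................
598 .+.+................................................................+.+
594 ...+..................................................................+
590 ...+.................................................................++
586 ...+..................................................................+
582 ...+................................................................++
[... 1961 characters left out ...]
...........+....
474 .................................................................++....
470 .................................................................++....
466 .................................................................++....
462 .................................................................++....
458 ..................................................................+....
454 .................................................................++....
450 .................................................................+.....
446 +++++++++++++....................................................+.....
442 ....++++++++++++++++++++++++++++++..............................++.....
```

The rectified tray patch shows the ring lying round, so flat, near the tray's centre, well clear of the walls. The gripper is away from everything.

```bash
python3 -c "
from cell import ctrl
print(ctrl.finish_job())"
```

```text
the job is handed in; nothing more can be done
None
```

The job is handed in at about 35 s: the ring end was pried out, the pick is back upright in its stand, and the ring lies flat near the middle of the tray; the hand-in call did not return a verdict.

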